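Stand the slumped chopping board back up in its drying rack

TASK

The chopping board has slumped forward over the low front rail of its wire drying rack. Without gripping it or lifting it out of the rack, push it back up gently with the fingertips so that it leans against the tall rear hoop, then push it along by its right-hand end until it is fully home in the wire pocket at the left end of the rack, where it cannot fall forward again. Take the hand away and leave everything else on the worktop where it stands.

Things in the scene. Friction and masses are not known exactly. Their poses are not given: they have to be found in the camera images.
- rack: Fixed steel wire drying rack on a grey drip tray 190 x 330 mm; wires 6 mm thick. Origin: on the worktop under the middle of the groove. z up, +x from the low front rail to the tall rear hoop (away from the robot), +y along the groove to the end pocket (robot's left). The board stands on a flat strip, top at z = 25 mm, between low stop wires at x = -15.5 (top z = 34) and 15.5 (top z = 40).
- rack_rail (a point): Middle of the low front rail's top wire, 3 mm under its top: in the rack's frame x = -54, y = -18, z = 100 mm; the rail runs along y, 175 mm long. Wall cabinets hang 0.53 m above the worktop, from about 0.1 m behind the rack: keep the hand low there, or tilted with the fingers forward.
- rack_hoop (a point): Middle of the tall rear hoop's top wire: in the rack's frame x = 33, y = 32, z = 117 mm; it runs from y = -85 to 150. A board leaning on it is tipped 0.22 to 0.27 rad back, the centre of its lower edge at x = -4 to 1 and z = 27 mm, that of its upper edge at x = 35 and z = 173 mm.
- rack_pocket (a point): Inner face of the wire that closes the end pocket and stops the board: rack frame x = 8, y = 147, z = 85 mm. Two pocket wires (z = 65 and 105) run in front of a standing board from y = 112 to here, their free ends flared forward, to y = 96. Fully home, the board's left end touches this wire: its centre is at y = 27, its right end at y = -93 mm.
- board: Wooden chopping board, 18 x 240 x 150 mm, about 0.5 kg. Origin: centre of its lower long edge. z to the upper edge, y along its length, x across its thickness (y as the rack's y). At the start tipped 0.58 rad forward, front face on the front rail, 65 to 100 mm short of home. Pivots on its lower edge in the groove; left upright it may stay so: push it right back to the hoop. There it slides with 1 to 4 N.
- board_top (a point): Centre of the board's upper long edge face, 150 mm from board along its z. Push lightly: moving the board takes under 5 N; the fingers must never press on it with more than 42 N, as any grip would.
- mug: Bystander: small white cup with a ring handle, 62 mm wide (92 with handle), 51 high. Origin: centre of its underside.
- glass: Bystander: small clear tumbler, 49 mm wide, 62 high. Origin: centre of its underside.
- spice_jar: Bystander: round spice jar with a black cap, 41 mm wide, 105 high. Origin: centre of its underside.
- timer: Bystander: round kitchen timer with a fluted dial, 63 mm wide, 44 high. Origin: centre of its underside.
- washing_up_bottle: Bystander: flat bottle with a nozzle, 79 x 49 mm, 237 high. Origin: centre of its underside.
- teaspoon: Bystander: steel teaspoon lying flat, 130 mm long. Origin: centre of its underside.

How it is judged:
On the way:
1. the board is stood up and leans back on the rear hoop, its lower edge in the groove (x of board_top in the frame of rack between 0.022 and 0.05 m and x of board in the frame of rack between -0.013 and 0.013 m and z of board in the frame of rack between 0.018 and 0.036 m), for 0.2 s.
At the end, for the whole second after the job is handed in: The board stands on its lower edge in the groove, leaning back on the tall rear hoop, with its end within 8 mm of the pocket's end wire, and at rest; every other thing is within 20 mm of where it stood (all of step 1 and y of board in the frame of rack between 0.019 and 0.034 m and angle between the y axis of board and the y axis of rack, either way round below 0.05 rad and linear speed of board below 0.02 m/s and angular speed of board below 0.1 rad/s and distance of each of mug, glass, spice_jar, timer, washing_up_bottle, teaspoon from where it was at the start of the episode below 0.02 m); the robot touches nothing.
It fails at once if the board is lifted: the centre of its lower edge is more than 20 mm above the strip it stands on (z of board in the frame of rack above 0.045 m).
It fails at once if the board is gripped or forced: the fingers press on it with more than 42 N (contact force between the fingers and board above 42 N).
It fails at once if one of the other things on the worktop is moved more than 20 mm (distance of any of mug, glass, spice_jar, timer, washing_up_bottle, teaspoon from where it was at the start of the episode above 0.02 m).
It also fails if it takes over 48 s, if anything falls off the work surface, if the arm or the gripper's body presses on something with over 40 N, if the wrist force passes 120 N, or if a joint passes its speed limit or range.

ROBOT

A 6-joint arm with a two-finger parallel gripper is mounted at the origin on a cart in front of the work surface, level with it; the furniture and walls round the work are solid. World frame = base frame: x ahead of the robot, y to its left, z up, the work surface at z = 0. Lengths are in m, angles in rad, forces in N, time in s.
With the tool pointing down it reaches from about 0.225 to 0.875 m from the base axis. Payload 3.4 kg.
Tool frame: the origin (TCP) lies at the very end of the fingers, on their centre line; the grasp point (between the pads) lies 19 mm behind it; z points along the fingers, y is the direction in which the jaws open and shut (so a half turn about z gives the same grasp; the last joint's range is limited). The gripper opens to 85 mm and grips with 20 to 120 N. Pads are 22 mm wide; open, the fingers measure 114 mm over their backs; the gripper's body (76 mm by 85 mm) begins 54 mm behind the grasp point. The pads swing forward as they close: fully open they stand 13 mm farther back than shut.
Start: joints at [1.141, 0.276, 1.505, -0, 1.361, -0.121], TCP at [0.175, 0.548, 0.231] pointing down, gripper open.
Joint ranges: [-2.89, 2.89], [-0.75, 2.08], [0.22, 2.7], [-1.18, 4.32], [0.11, 2.71], [-2.7, 2.7]. Speed limits (rad/s): [2.57, 2.57, 3.14, 3.14, 3.14, 3.14].

INTERFACE

Orientations are given as a unit quaternion [w, x, y, z].
In Python, from rig import telemetry, cams, sign_off, spotter gives the robot as it stands.
- The arm moves only by the tool servo_tool, never from a script. Its argument "steps" is a list of rows, each a list of 6 numbers: the shift along the tool's x, y, z in mm, then the turn, a rotation vector about the tool's x, y, z in degrees. In form: [[x, y, z, ax, ay, az], ...]. A call has 1 to 8 rows; each row is the pose to reach, as a shift and turn from the pose commanded when the call began, along the tool's axes at that moment; what a row does not reach only later rows make up. A row lasts 1/10 s, in which the tool goes at most 50 mm and 8.59 degrees, less where a joint would pass 70% of its speed; a pose out of reach is approached as far as the arm can. A call with a gripper value outside its range is refused whole. "hand" is the closure in counts, from 0 (fully open) to 255 (shut), set as the call begins (left out, the last holds). The fingers move at their own pace and stop on an object; "grip_force" is the grip in N (left out, the last holds). Time passes only in rows, so rows that repeat a pose let the fingers close. It gives the time, the measured TCP pose, the force and the opening at its end, in the units of the state.
- telemetry.get_state(): the state, without advancing time (a new reading comes with each control period).
- cams.get_image(name): name is "side" or "top" or "wrist"; returns (picture, depth): 384x512x3 uint8, red, green, blue; 384x512 float32, m along the optical axis (not along the pixel's ray), 0 where there is no reading.
- cams.camera_model(name): a dict with "camera_matrix" (3x3 intrinsics, pixels), "origin" and "rotation" of the camera in the world; the wrist camera has in their place "tool_from_camera" (4x4, takes a point from camera to tool coordinates, whose origin is the TCP and whose axes are the flange's). Camera axes: x right, y up, looking along -z (the intrinsics and any distortion apply to the point x, -y, -z); pixel columns grow to the right and rows downward; lengths in m; the calibration is good to about 2 mm. A picture is of the moment at which its call begins: read the wrist's pose just before it. camera_model takes no time and is no camera call.
- sign_off(): hands the job in, once; it reports no verdict.
Trained networks look in the newest picture that a camera, given by its name, has taken for a name from the list of things; names that differ only in an ending like _2 or _b are one class to them, and where a whole thing is asked for, a point or a joint stands for the part that bears it (a point fixed in the world has none). Each returns a list of dicts, best first, with "conf" (0 to 1); they miss things now and then, are a little off and sometimes report something else, mostly with a low value. They report only what shows in the picture. A call takes as long as a camera call.
- spotter.outline_of(query, camera): "region" (384x512 bool, what is visible of it) and "rect" ([left, top, width, height] in pixels, round what is visible of it).
The state is a dict: "clock": time; "qpos": joint angles; "qd": joint speeds; "effort": joint torques, N m; "position": TCP position; "ee_rot": TCP orientation; "contact_force": force on the tool from outside, world axes, zero at the start; "moment": the same for the moment, N m; "width": finger opening in m.
Only numpy, scipy, OpenCV 4.12 (cv2) and the standard library are available. Lean on these libraries where they do the work, as an engineer would, in place of code of your own. Each camera call takes 0.05 s, during which the arm holds its last target.

## Working session

There is one attempt and no reset: what is moved stays moved. The work goes in short steps, Python scripts to look and compute and a tool call to move; the robot and the scene stay as the last step left them, time stands still between calls to the robot, and variables do not carry over. Pictures are saved under pics/ and viewed, and the job is handed in when it is done.

Besides the shell and the picture viewer there is one more tool, called in YAML: its name, and indented under it one key for each argument. servo_tool: Moves the arm, as the interface text tells. Its arguments: {"type":"object","properties":{"steps":{"type":"array","items":{"type":"array","items":{"type":"number"}}},"hand":{"type":"number"},"grip_force":{"type":"number"}},"required":["steps"]}

```bash
ls; mkdir -p pics
cat > h.py <<'E'
import numpy as np, cv2
from rig import telemetry, cams, sign_off, spotter
from scipy.spatial.transform import Rotation as R
def rot(q): return R.from_quat([q[1],q[2],q[3],q[0]]).as_matrix()
def world(name,depth,st=None):
    m=cams.camera_model(name);K=np.array(m['camera_matrix'])
    v,u=np.mgrid[0:384,0:512]
    d=depth
    pc=np.stack([(u-K[0,2])/K[0,0]*d,-(v-K[1,2])/K[1,1]*d,-d],-1)
    if 'origin' in m: return pc@np.array(m['rotation']).T+np.array(m['origin'])
    T=np.array(m['tool_from_camera']);p=pc@T[:3,:3].T+T[:3,3]
    return p@rot(st['ee_rot']).T+np.array(st['position'])
E
python3 - <<'E'
from h import *
st=telemetry.get_state();print(st)
for n in ['side','top','wrist']:
    im,d=cams.get_image(n);cv2.imwrite(f'pics/{n}0.png',im[:,:,::-1]);np.save(f'pics/{n}0.npy',d)
    m=cams.camera_model(n);print(n,m)
E
```

```text
pics
{'clock': 0.0, 'qpos': array([ 1.14103763e+00,  2.76642164e-01,  1.50615908e+00, -2.81833249e-05,
        1.36068331e+00, -1.21019489e-01]), 'qd': array([-0.00021709,  0.00051903,  0.00096385,  0.0011182 , -0.0017837 ,
       -0.00077511]), 'effort': array([-1.69006780e-03, -4.16775799e+01, -2.45803338e+01, -4.85846103e-04,
        1.12240354e-02,  1.02611133e-05]), 'position': array([0.17452005, 0.54731658, 0.23040247]), 'ee_rot': array([-2.43964333e-04,  1.53754246e-01,  9.88108667e-01, -9.14053099e-04]), 'contact_force': array([0.75308728, 1.04727026, 0.15384937]), 'moment': array([-0.01082602,  0.01038122, -0.03823626]), 'width': 0.08526136562163185}
side {'camera_matrix': array([[476.24260407,   0.        , 255.26887646],
       [  0.        , 476.24260407, 192.97540216],
       [  0.        ,   0.        ,   1.        ]]), 'origin': array([ 0.53597685, -1.19237862,  0.90553727]), 'rotation': array([ 8.84938481e-01,  4.65703889e-01,  6.46514524e-04, -1.83127473e-03])}
top {'camera_matrix': array([[402.45560354,   0.        , 255.84179416],
       [  0.        , 402.45560354, 189.89518309],
       [  0.        ,   0.        ,   1.        ]]), 'origin': array([ 0.48648437, -0.03604121,  1.16375425]), 'rotation': array([-0.69787885, -0.01141339,  0.0255244 ,  0.71566986])}
wrist {'camera_matrix': array([[272.46153213,   0.        , 257.20447676],
       [  0.        , 272.46153213, 188.90795629],
       [  0.        ,   0.        ,   1.        ]]), 'tool_from_camera': array([[ 4.17028835e-04,  9.59146920e-01,  2.82908132e-01,
         7.08941002e-02],
       [ 9.99999570e-01, -1.65644748e-04, -9.12490582e-04,
        -7.08994711e-04],
       [-8.28350285e-04,  2.82908391e-01, -9.59146577e-01,
        -1.42726113e-01],
       [ 0.00000000e+00,  0.00000000e+00,  0.00000000e+00,
         1.00000000e+00]])}
```

```bash
sed -i "s/np.array(m\['rotation'\]).T/rot(m['rotation']).T/" h.py
python3 - <<'E'
import cv2,numpy as np
a=cv2.imread('pics/side0.png');b=cv2.imread('pics/top0.png')
cv2.imwrite('pics/s0b.png',cv2.resize(a,(800,600)));cv2.imwrite('pics/t0b.png',cv2.resize(b,(800,600)))
E
```

```text
(no output)
```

View pics/s0b.png

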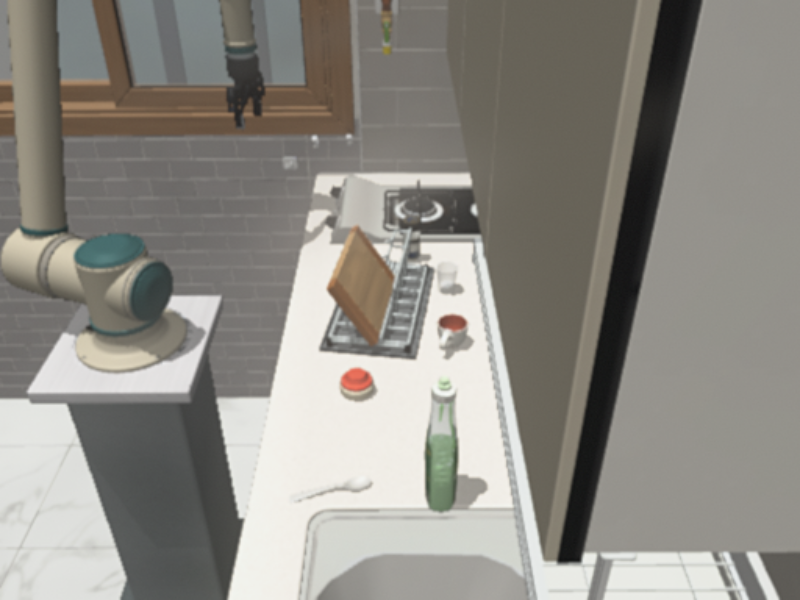

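View pics/t0b.png

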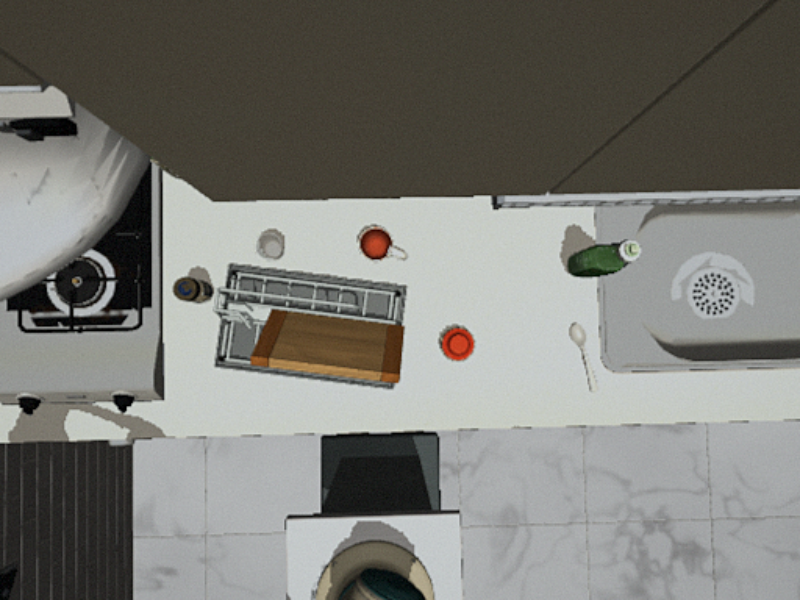

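Run:
```python
from h import *
d=np.load('pics/top0.npy');P=world('top',d)
s=512/800
# worktop check
for uv in [(500,300),(300,420),(480,240)]: print('wt',P[int(uv[1]*s),int(uv[0]*s)])
m=cams.camera_model('top');K=m['camera_matrix'];Rm=rot(m['rotation']);o=m['origin']
def ray(u,v,z):
    r=Rm@np.array([(u-K[0,2])/K[0,0],-(v-K[1,2])/K[1,1],-1]);t=(z-o[2])/r[2];return o+t*r
for c in [(232,263),(407,284),(393,388),(217,366)]: print(ray(c[0]*s,c[1]*s,0.01))
for q in ['board','rack']:
    for cam in ['top','side']:
        r=spotter.outline_of(q,cam)
        for x in r[:2]: print(q,cam,x['conf'],x['rect'])
        if r: np.save(f'pics/{q}_{cam}.npy',r[0]['region'])
reg=np.load('pics/board_top.npy');Q=P[reg&(d>0)]
print(np.percentile(Q,[0,5,50,95,100],axis=0))
reg=np.load('pics/rack_top.npy');Q=P[reg&(d>0)]
print(np.percentile(Q,[0,5,50,95,100],axis=0)); print(np.histogram(Q[:,2],bins=20))
```

```text
wt [ 0.5363778  -0.2463936  -0.00100203]
wt [0.32857323 0.12761993 0.00367046]
wt [ 0.65136776 -0.21231976 -0.00175579]
[0.61598462 0.24607137 0.01      ]
[ 0.56961404 -0.07378455  0.01      ]
[ 0.3802095  -0.04325957  0.01      ]
[0.42869751 0.27539024 0.01      ]
board top 0.72 [160.1, 195.7, 95.5, 49.2]
board top 0.49 [135.9, 167.3, 123.0, 85.1]
board side 0.96 [211.2, 146.9, 38.9, 73.4]
rack top 0.75 [136.1, 168.4, 124.2, 84.0]
rack side 0.88 [204.7, 144.6, 76.6, 81.3]
[[ 0.40268857 -0.0649559  -0.00216019]
 [ 0.42028584 -0.04445632  0.04555934]
 [ 0.46343875  0.06133134  0.1143575 ]
 [ 0.51013026  0.16758666  0.15818824]
 [ 0.52797276  0.20118812  0.16427559]]
[[ 0.38134068 -0.06935062 -0.00453042]
 [ 0.40959025 -0.04083197  0.00066246]
 [ 0.53883196  0.14876894  0.00659414]
 [ 0.59436302  0.25786423  0.10950885]
 [ 0.61813562  0.28121946  0.15083281]]
(array([1011, 1689,  273,  743,   87,  232,   24,    4,   20,   54,    6,
          5,    4,    8,   71,  146,   65,    0,    0,    4]), array([-0.00453042,  0.00323774,  0.0110059 ,  0.01877406,  0.02654222,
        0.03431038,  0.04207855,  0.04984671,  0.05761487,  0.06538303,
        0.07315119,  0.08091935,  0.08868752,  0.09645568,  0.10422384,
        0.111992  ,  0.11976016,  0.12752832,  0.13529649,  0.14306465,
        0.15083281]))
```

View pics/wrist0.png

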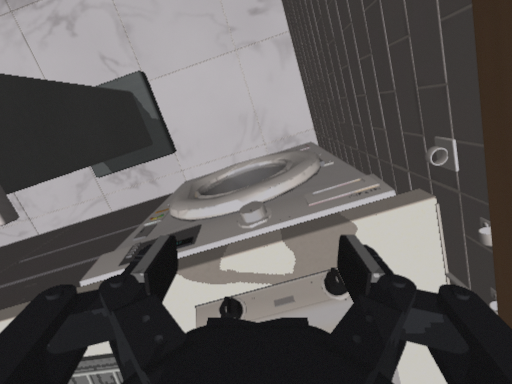

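Run:
```python
from h import *
for cam in ['top','side']:
    d=np.load(f'pics/{cam}0.npy');P=world(cam,d)
    print('==',cam)
    reg=np.load(f'pics/rack_{cam}.npy');Q=P[reg&(d>0)]
    rb=np.load(f'pics/board_{cam}.npy')
    H=Q[(Q[:,2]>.108)&(Q[:,2]<.128)]
    # in rack axes with yaw -0.147
    for yaw in [-0.147]:
        ex=np.array([np.cos(yaw),np.sin(yaw)]);ey=np.array([-ex[1],ex[0]])
    def st(n,A):
        a=A[:,:2]@ex;b=A[:,:2]@ey
        print(n,len(A),'a',np.percentile(a,[1,25,50,75,99]).round(4),'b',np.percentile(b,[1,25,50,75,99]).round(4),'z',np.percentile(A[:,2],[1,50,99]).round(4),'slope',np.polyfit(b,a,1).round(4) if len(A)>5 else '')
    st('hoop',H)
    st('tray',Q[Q[:,2]<0.015])
    st('strip',Q[(Q[:,2]>.019)&(Q[:,2]<.03)])
    # board
    k=cv2.erode(rb.astype(np.uint8),np.ones((3,3)))>0
    B=P[k&(d>0)];B=B[B[:,2]>.03]
    c=B.mean(0);_,sv,V=np.linalg.svd(B-c);n=V[2]*np.sign(V[2,2]);res=(B-c)@n
    for i in range(3):
        g=abs(res)<.006;c=B[g].mean(0);_,sv,V=np.linalg.svd(B[g]-c);n=V[2]*np.sign(V[2,2]);res=(B-c)@n
    print('board n',n.round(4),'c',c.round(4),'in',g.mean(),'tilt fr. vertical',np.arcsin(n[2]),'yaw',np.arctan2(n[1],n[0]), 'nearwarn')
    st('board',B[g])
    st('bhigh',B[g][B[g][:,2]>B[g][:,2].max()-.012])
```

```text
== top
hoop 237 a [0.4788 0.519  0.5206 0.5223 0.5246] b [0.0927 0.1546 0.2197 0.2822 0.3279] z [0.1082 0.1184 0.1234] slope [-0.0432  0.5275]
tray 2859 a [0.3835 0.4385 0.5266 0.5491 0.573 ] b [0.016  0.1072 0.2043 0.2903 0.3414] z [-0.0015  0.0042  0.0135] slope [-0.1442  0.5278]
strip 776 a [0.3988 0.4838 0.5127 0.5524 0.559 ] b [0.0261 0.1475 0.2695 0.3118 0.33  ] z [0.019  0.0225 0.0286] slope [-0.2471  0.5632]
board n [ 0.8248 -0.1255  0.5513] c [0.4667 0.0607 0.1084] in 0.9400129701686122 tilt fr. vertical 0.5839108943085822 yaw -0.1509977982287368 nearwarn
board 2899 a [0.4145 0.4323 0.4516 0.4727 0.495 ] b [0.0151 0.0704 0.1281 0.1865 0.2425] z [0.0435 0.1106 0.1606] slope [-0.0026  0.4531]
bhigh 404 a [0.4134 0.4166 0.4193 0.4217 0.4251] b [0.0147 0.068  0.1273 0.1847 0.2419] z [0.1525 0.1577 0.1618] slope [0.0023 0.4189]
== side
hoop 79 a [0.486  0.5196 0.521  0.5223 0.5249] b [0.0912 0.1308 0.1867 0.2491 0.3198] z [0.1094 0.1193 0.1239] slope [-0.0118  0.5223]
tray 1402 a [0.3841 0.4498 0.5215 0.5477 0.5728] b [0.0101 0.0363 0.0957 0.1907 0.3322] z [-0.0005  0.0054  0.0141] slope [0.2621 0.4696]
strip 499 a [0.3971 0.4609 0.5153 0.5463 0.5585] b [0.0201 0.0358 0.0913 0.2251 0.3281] z [0.0191 0.0223 0.0297] slope [0.1744 0.4765]
board n [ 0.8262 -0.1301  0.5481] c [0.4661 0.0405 0.1047] in 0.9581839904420549 tilt fr. vertical 0.5801450472939303 yaw -0.15616688465109282 nearwarn
board 1604 a [0.415  0.4352 0.4546 0.4747 0.4954] b [0.0063 0.0486 0.1044 0.166  0.2336] z [0.043  0.1049 0.161 ] slope [2.000e-04 4.551e-01]
bhigh 200 a [0.4131 0.418  0.4208 0.4231 0.4281] b [0.0083 0.0561 0.1082 0.1682 0.2292] z [0.1508 0.1575 0.1621] slope [0.0087 0.4196]
```

```bash
cat > t.py <<'E'
from h import *
YAW=-0.148
ex=np.array([np.cos(YAW),np.sin(YAW),0]);ey=np.array([-ex[1],ex[0],0]);ez=np.array([0,0,1.])
O=ex*.4875+ey*.178
RR=np.stack([ex,ey,ez],1)
def tool(ty,tx):
    """tool z down, tool x=-rack x, tool y=+rack y; then tilt tx deg: fingers toward +rack x; ty deg: fingers toward +rack y"""
    B=np.diag([-1.,1.,-1.])
    return RR@R.from_euler('y',-tx,degrees=True).as_matrix()@R.from_euler('x',ty,degrees=True).as_matrix()@B
def go(p,Rt):
    st=telemetry.get_state();R0=rot(st['ee_rot']);p0=st['position']
    pw=O+RR@np.array(p)/1000
    d=R0.T@(pw-p0)*1000; rv=R.from_matrix(R0.T@Rt).as_rotvec(degrees=True)
    print('t',round(st['clock'],2),'rack pos now',(RR.T@(p0-O)*1000).round(1),'F',(RR.T@st['contact_force']).round(2),'w',round(st['width'],4))
    print('row',d.round(1),rv.round(2),'world target',pw.round(3))
E
python3 - <<'E'
from t import *
go([-120,-50,170],tool(0,40))
E
```

```text
t 0.35 rack pos now [-395.5  389.5  231.1] F [ 0.39 -0.1  -0.71] w 0.0856
row [-342.3 -389.7   61.2] [ -3.23 -39.92  -8.83] world target [0.382 0.072 0.17 ]
```

servo_tool:
  steps:
    - [-342,-390,61,-3.2,-40,-8.8]
    - [-342,-390,61,-3.2,-40,-8.8]
    - [-342,-390,61,-3.2,-40,-8.8]
    - [-342,-390,61,-3.2,-40,-8.8]
    - [-342,-390,61,-3.2,-40,-8.8]
    - [-342,-390,61,-3.2,-40,-8.8]
    - [-342,-390,61,-3.2,-40,-8.8]
    - [-342,-390,61,-3.2,-40,-8.8]
  hand: 255
  grip_force: 20

```text
clock: 1.15
position: [0.3332, 0.183, 0.1845]
ee_rot: [0.342, 0.068, 0.937, -0.025]
contact_force: [1.7, -0.3, 0.2]
width: -0.0002
```

```bash
python3 -c "
from t import *
go([-120,-50,170],tool(0,40))"
```

```text
t 1.15 rack pos now [-184.9   52.2  184.5] F [ 1.71 -0.08  0.24] w -0.0002
row [ -40.  -102.4   52.7] [0.12 0.12 0.15] world target [0.382 0.072 0.17 ]
```

servo_tool:
  steps:
    - [-40,-102,53,0,0,0]
    - [-40,-102,53,0,0,0]
    - [-40,-102,53,0,0,0]
    - [-40,-102,53,0,0,0]

```text
clock: 1.55
position: [0.3827, 0.0695, 0.17]
ee_rot: [0.342, 0.073, 0.936, -0.027]
contact_force: [-0.2, -0.3, -0.1]
width: -0.0
```

```bash
python3 -c "
from t import *
go([-95,-50,124],tool(0,40))
im,d=cams.get_image('side')
cv2.imwrite('pics/s1.png',cv2.resize(im[80:260,130:330,::-1],(800,720))[:600])
st=telemetry.get_state()
im,d=cams.get_image('wrist');cv2.imwrite('pics/w1.png',im[:,:,::-1])
"
```

```text
t 1.55 rack pos now [-119.2  -52.8  170. ] F [-0.13 -0.3  -0.1 ] w -0.0
row [11.2  3.  50.8] [-0.3   0.15 -0.34] world target [0.407 0.069 0.124]
```

View pics/s1.png

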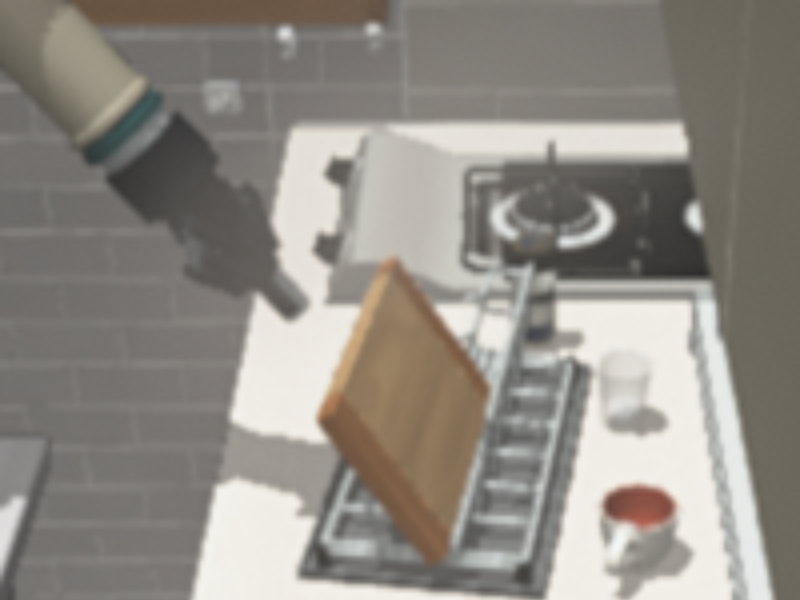

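View pics/w1.png

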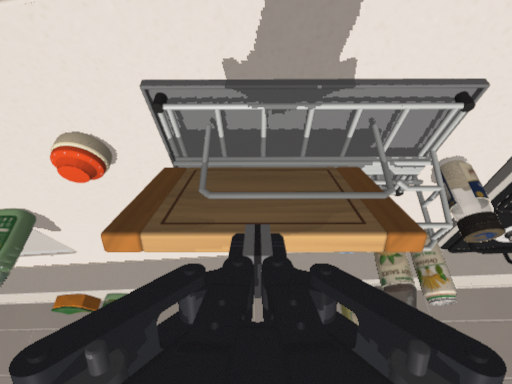

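servo_tool:
  steps:
    - [9,3,28,0,0,0]
    - [16,3,46,0,0,0]
    - [16,3,46,0,0,0]
    - [16,3,46,0,0,0]

```text
clock: 2.05
position: [0.3995, 0.0728, 0.1336]
ee_rot: [0.337, 0.067, 0.939, -0.025]
contact_force: [0.6, -0.4, 0.1]
width: 0.0002
```

```bash
python3 -c "
from t import *
go([-80,-50,126],tool(0,40))"
```

```text
t 2.05 rack pos now [-103.1  -47.1  133.6] F [ 0.68 -0.26  0.11] w 0.0002
row [-13.   -3.   20.5] [ 0.11 -0.54  0.28] world target [0.422 0.067 0.126]
```

servo_tool:
  steps:
    - [2,0,9,0,0,0]
    - [-2,0,12,0,0,0]
    - [-6,0,15,0,0,0]
    - [-9,0,18,0,0,0]
    - [-13,0,21,0,0,0]
    - [-13,0,21,0,0,0]

```text
clock: 2.65
position: [0.4227, 0.0679, 0.1305]
ee_rot: [0.333, 0.07, 0.94, -0.023]
contact_force: [-0.0, 0.5, -0.9]
width: 0.0002
```

```bash
python3 -c "
from t import *
go([-60,-50,126],tool(0,40))"
```

```text
t 2.65 rack pos now [-79.4 -48.5 130.5] F [-0.1   0.46 -0.89] w 0.0002
row [-12.3  -1.5  15.7] [ 0.14 -0.95 -0.04] world target [0.442 0.064 0.126]
```

servo_tool:
  steps:
    - [-3,0,4,0,0,0]
    - [-6,0,7,0,0,0]
    - [-9,0,10,0,0,0]
    - [-12,0,13,0,0,0]
    - [-15,0,15,0,0,0]
    - [-15,0,15,0,0,0]

```text
clock: 3.25
position: [0.4439, 0.0648, 0.1297]
ee_rot: [0.333, 0.069, 0.94, -0.023]
contact_force: [-0.4, -0.7, -1.8]
width: -0.0001
```

```bash
python3 -c "
from t import *
go([-40,-50,126],tool(0,40))
im,d=cams.get_image('side')
cv2.imwrite('pics/s2.png',cv2.resize(im[80:260,130:330,::-1],(800,720))[:600])
"
```

```text
t 3.25 rack pos now [-58.1 -48.4 129.7] F [-0.28 -0.7  -1.76] w -0.0001
row [-11.7  -1.6  14.2] [ 0.18 -1.02 -0.04] world target [0.461 0.061 0.126]
```

View pics/s2.png

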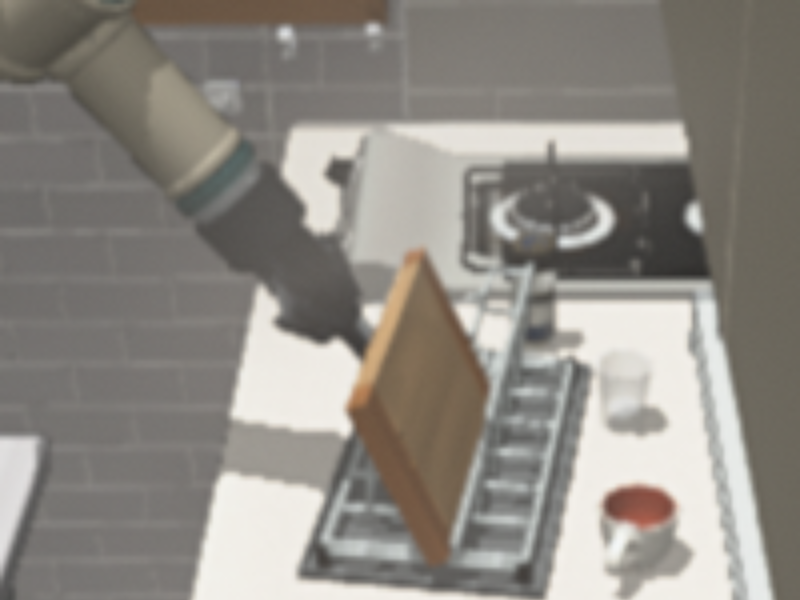

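The board is rising (tip of the fingers behind it at ~(360,340), upper edge moved right from x≈330–390 to 355–420), force under 2 N. Continue.

servo_tool:
  steps:
    - [-4,0,3,0,0,0]
    - [-8,0,7,0,0,0]
    - [-12,0,10,0,0,0]
    - [-15,0,13,0,0,0]
    - [-19,0,16,0,0,0]
    - [-23,0,20,0,0,0]
    - [-23,0,20,0,0,0]

```text
clock: 4.0
position: [0.4745, 0.0604, 0.1288]
ee_rot: [0.333, 0.069, 0.94, -0.023]
contact_force: [-0.6, 0.1, 0.8]
width: 0.0002
```

servo_tool:
  steps:
    - [-4,0,3,0,0,0]
    - [-8,0,7,0,0,0]
    - [-12,0,10,0,0,0]
    - [-15,0,13,0,0,0]
    - [-15,0,13,0,0,0]

```text
clock: 4.5
position: [0.4937, 0.0575, 0.1279]
ee_rot: [0.333, 0.069, 0.94, -0.023]
contact_force: [1.3, 0.7, 0.1]
width: 0.0002
```

```bash
python3 -c "
from t import *
go([-40,-50,126],tool(0,40))
im,d=cams.get_image('side')
cv2.imwrite('pics/s3.png',cv2.resize(im[80:260,130:330,::-1],(800,720))[:600])
"
```

```text
t 4.5 rack pos now [ -7.7 -48.3 127.9] F [1.22 0.86 0.11] w 0.0002
row [ 26.3  -1.6 -18.8] [ 0.19 -1.01 -0.04] world target [0.461 0.061 0.126]
```

View pics/s3.png

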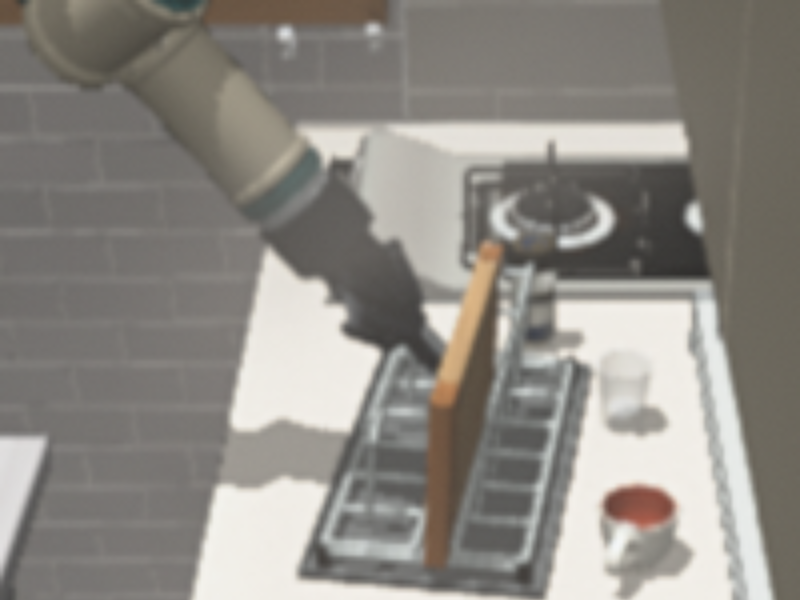

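servo_tool:
  steps:
    - [-2,0,2,0,0,0]
    - [-4,0,4,0,0,0]
    - [-6,0,5,0,0,0]
    - [-8,0,7,0,0,0]
    - [-10,0,8,0,0,0]
    - [-12,0,10,0,0,0]
    - [-12,0,10,0,0,0]

```text
clock: 5.25
position: [0.5087, 0.0552, 0.1276]
ee_rot: [0.333, 0.069, 0.94, -0.023]
contact_force: [-0.4, 0.5, -0.8]
width: -0.0001
```

```bash
python3 -c "
from t import *
go([-40,-50,126],tool(0,40))
im,d=cams.get_image('side')
cv2.imwrite('pics/s4.png',cv2.resize(im[80:260,130:330,::-1],(800,720))[:600])
P=world('side',d);Q=(P-O)@RR*1000
m=(Q[...,2]>60)&(Q[...,2]<185)&(abs(Q[...,0])<70)&(Q[...,1]<-155)&(Q[...,1]>-190)
for z in range(60,180,15):
    k=m&(abs(Q[...,2]-z)<7.5); print(z,k.sum(),np.median(Q[k],axis=0).round(1) if k.sum() else '')
"
```

```text
t 5.25 rack pos now [  7.5 -48.3 127.6] F [-0.43  0.44 -0.81] w -0.0001
row [ 37.9  -1.6 -28.6] [ 0.18 -1.03 -0.04] world target [0.461 0.061 0.126]
60 10 [  10.8 -166.9   64.3]
75 23 [   8.6 -168.8   74.4]
90 27 [  15.  -168.5   89. ]
105 27 [  15.3 -168.4  104.5]
120 28 [  20.7 -168.1  120.4]
135 26 [  23.7 -167.7  134.5]
150 27 [  27.3 -168.6  148.9]
165 29 [  30.6 -168.2  165.1]
```

View pics/s4.png

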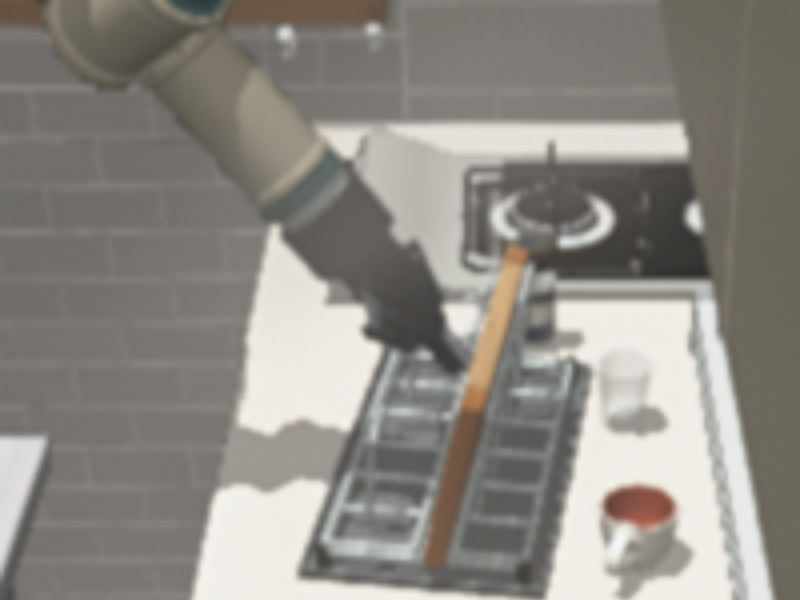

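servo_tool:
  steps:
    - [10,0,-10,0,0,0]
    - [10,0,-60,0,0,0]
    - [10,0,-90,0,0,0]
    - [10,0,-90,0,0,0]

```text
clock: 5.7
position: [0.4425, 0.0649, 0.191]
ee_rot: [0.331, 0.069, 0.941, -0.023]
contact_force: [1.0, -1.0, 0.1]
width: -0.0001
```

```bash
python3 -c "
from t import *
go([10,-225,190],tool(35,0)); print(telemetry.get_state()['qpos'].round(2))
im,d=cams.get_image('top')
for q in ['timer','mug','washing_up_bottle']:
    r=spotter.outline_of(q,'top')
    if r:
        P=world('top',d);Q=P[r[0]['region']&(d>0)];print(q,r[0]['conf'],np.median(Q,0).round(3),((np.median(Q,0)-O)@RR).round(3))
cv2.imwrite('pics/t5.png',cv2.resize(im[120:270,100:330,::-1],(800,522)))
"
```

```text
t 5.7 rack pos now [-59.4 -48.5 191. ] F [ 1.14 -0.88  0.08] w -0.0001
row [ -53.4 -176.6   43.5] [-33.41  37.55  11.91] world target [ 0.485 -0.12   0.19 ]
[ 0.13 -0.14  2.3  -0.49  0.36 -0.89]
timer 0.9 [ 0.461 -0.158  0.034] [-0.009 -0.266  0.034]
mug 0.59 [ 0.642 -0.019  0.02 ] [ 0.15  -0.102  0.02 ]
washing_up_bottle 0.81 [ 0.594 -0.389  0.147] [ 0.157 -0.475  0.147]
```

View pics/t5.png

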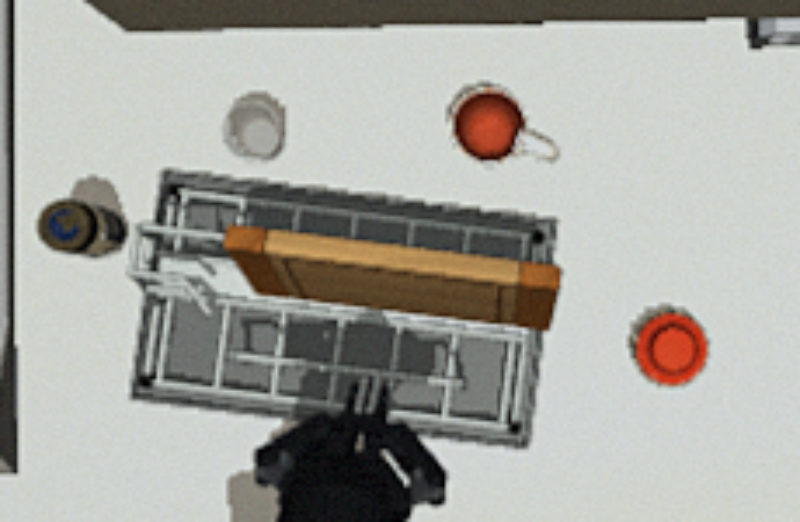

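servo_tool:
  steps:
    - [-10,-80,-10,-10,10,3]
    - [-53,-177,30,-33.4,37.5,11.9]
    - [-53,-177,43,-33.4,37.5,11.9]
    - [-53,-177,43,-33.4,37.5,11.9]
    - [-53,-177,43,-33.4,37.5,11.9]
    - [-53,-177,43,-33.4,37.5,11.9]
    - [-53,-177,43,-33.4,37.5,11.9]
    - [-53,-177,43,-33.4,37.5,11.9]

```text
clock: 6.7
position: [0.4886, -0.1279, 0.19]
ee_rot: [0.076, 0.081, 0.968, 0.223]
contact_force: [-0.3, 0.9, -0.7]
width: -0.0001
```

```bash
python3 -c "
from t import *
go([11,-215,95],tool(35,0)); print(telemetry.get_state()['qpos'].round(2))
im,d=cams.get_image('side')
cv2.imwrite('pics/s6.png',cv2.resize(im[80:260,130:330,::-1],(800,720))[:600])
P=world('side',d);Q=(P-O)@RR*1000
m=(Q[...,2]>40)&(Q[...,2]<185)&(abs(Q[...,0])<70)&(Q[...,1]<-155)&(Q[...,1]>-178)
for z in range(45,180,15):
    k=m&(abs(Q[...,2]-z)<7.5); print(z,k.sum(),np.median(Q[k],axis=0).round(1) if k.sum() else '')
"
```

```text
t 6.7 rack pos now [  14.6 -232.5  190. ] F [-0.41  0.82 -0.7 ] w -0.0001
row [ 14.9 -26.6  91.7] [-8.52  6.85  1.04] world target [ 0.488 -0.11   0.095]
[-0.73  0.24  1.78  0.47  1.31 -2.29]
45 20 [   5.8 -167.5   45.2]
60 24 [   7.4 -167.7   59.6]
75 27 [  11.  -167.    74.6]
90 26 [  14.2 -168.    90.6]
105 26 [  17.4 -168.   104.8]
120 25 [  20.5 -167.7  119.3]
135 30 [  23.9 -168.8  134.8]
150 28 [  28.1 -167.7  149. ]
165 28 [  31.3 -166.9  165.3]
```

View pics/s6.png

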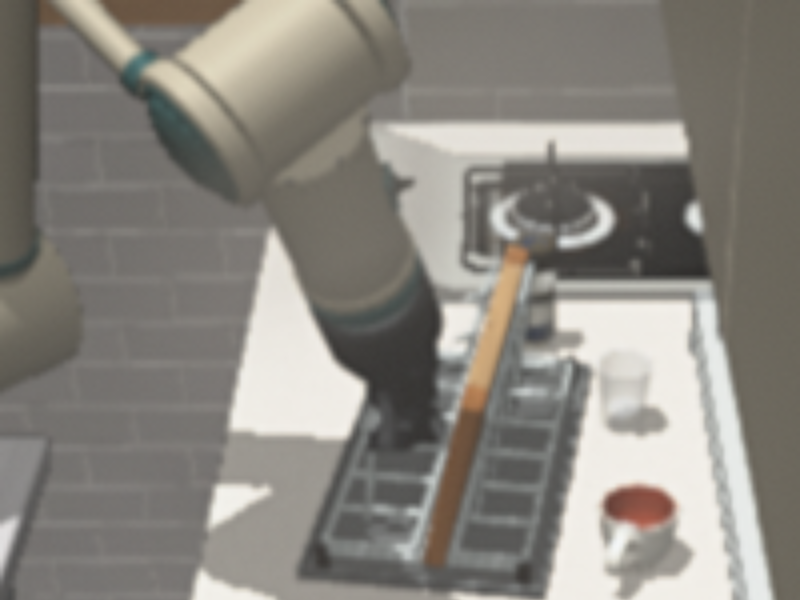

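```bash
python3 -c "
from t import *
st=telemetry.get_state();Rt=RR.T@rot(st['ee_rot']);print(Rt.round(3))
go([13,-205,100],rot(st['ee_rot']))
go([13,-205,100],tool(30,0))
"
```

```text
[[-0.993 -0.006  0.114]
 [ 0.046  0.893  0.447]
 [-0.105  0.449 -0.887]]
t 6.75 rack pos now [  15.8 -234.   186.5] F [ 2.77 -3.56 -0.59] w 0.0001
row [ 13.2 -12.9  89.4] [0. 0. 0.] world target [ 0.491 -0.101  0.1  ]
t 6.75 rack pos now [  15.8 -234.   186.5] F [ 2.77 -3.56 -0.59] w 0.0001
row [ 13.2 -12.9  89.4] [-3.28  6.55  0.51] world target [ 0.491 -0.101  0.1  ]
```

servo_tool:
  steps:
    - [6,-6,40,-3.3,6.5,0.5]
    - [13,-13,70,-3.3,6.5,0.5]
    - [13,-13,89,-3.3,6.5,0.5]
    - [13,-13,89,-3.3,6.5,0.5]
    - [13,-13,89,-3.3,6.5,0.5]

```text
clock: 7.25
position: [0.4876, -0.0917, 0.1036]
ee_rot: [0.021, 0.067, 0.964, 0.256]
contact_force: [1.4, 0.0, 0.3]
width: 0.0002
```

```bash
python3 -c "
from t import *
st=telemetry.get_state();Rt=RR.T@rot(st['ee_rot']);print(Rt.round(3));print(st['qpos'].round(2))
go([13,-190,95],rot(st['ee_rot']))
im,d=cams.get_image('wrist');cv2.imwrite('pics/w7.png',im[:,:,::-1])
im,d=cams.get_image('side')
cv2.imwrite('pics/s7.png',cv2.resize(im[80:260,130:330,::-1],(800,720))[:600])
"
```

```text
[[-1.    -0.009  0.002]
 [-0.007  0.868  0.496]
 [-0.007  0.496 -0.868]]
[-0.66  0.37  1.85  0.48  1.23 -2.33]
t 7.25 rack pos now [   8.2 -196.8  103.6] F [1.41 0.24 0.35] w 0.0002
row [-4.7  1.6 10.8] [0. 0. 0.] world target [ 0.493 -0.086  0.095]
```

View pics/w7.png

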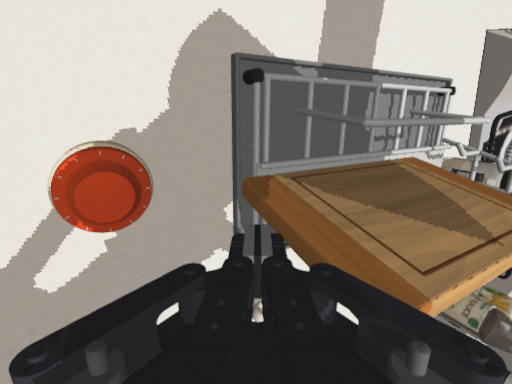

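View pics/s7.png

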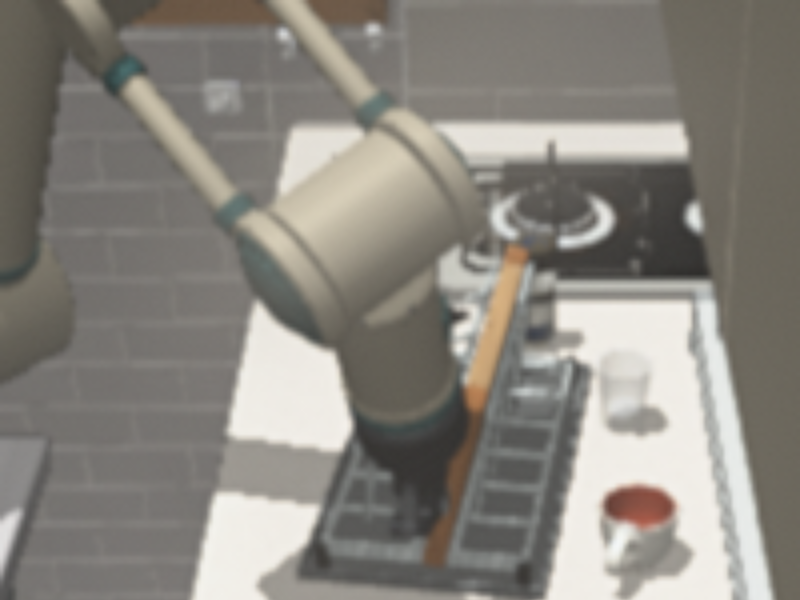

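servo_tool:
  steps:
    - [-7,-5,9,0,0,0]
    - [-7,-5,9,0,0,0]
    - [-7,0,12,0,0,0]
    - [-7,4,14,0,0,0]
    - [-7,8,17,0,0,0]
    - [-7,12,19,0,0,0]
    - [-7,12,19,0,0,0]

```text
clock: 8.05
position: [0.4982, -0.0728, 0.0941]
ee_rot: [0.023, 0.067, 0.964, 0.256]
contact_force: [-0.2, -0.2, 0.7]
width: 0.0
```

```bash
python3 -c "
from t import *
st=telemetry.get_state()
go([15,-150,94],tool(30,0))
im,d=cams.get_image('side')
cv2.imwrite('pics/s8.png',cv2.resize(im[80:260,130:330,::-1],(800,720))[:600])
"
```

```text
t 8.05 rack pos now [  15.9 -176.5   94.1] F [-0.14 -0.19  0.68] w 0.0
row [ 0.8 23.  13.2] [-0.2   0.26  0.63] world target [ 0.501 -0.046  0.094]
```

View pics/s8.png

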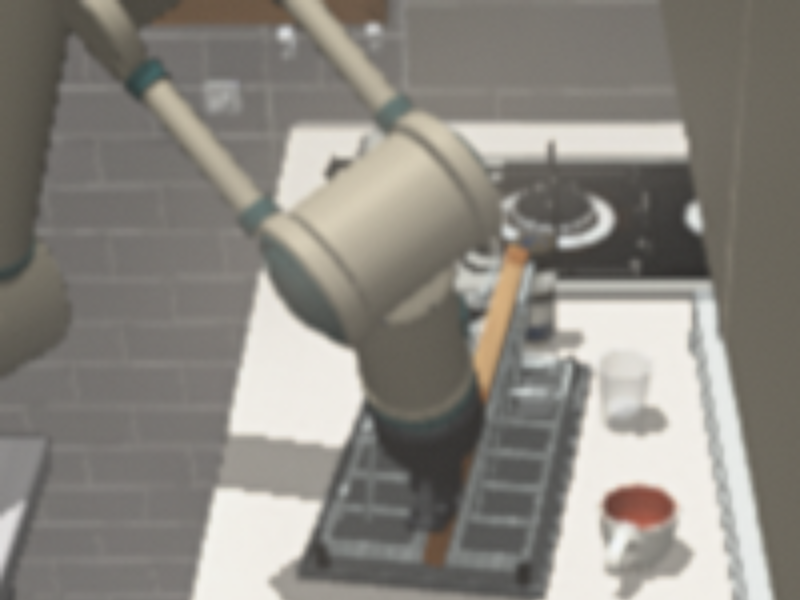

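servo_tool:
  steps:
    - [0,4,2,0,0,0]
    - [0,8,5,0,0,0]
    - [0,12,7,0,0,0]
    - [0,16,9,0,0,0]
    - [0,20,11,0,0,0]
    - [0,24,14,0,0,0]
    - [0,24,14,0,0,0]

```text
clock: 8.8
position: [0.502, -0.0449, 0.0938]
ee_rot: [0.022, 0.067, 0.964, 0.257]
contact_force: [0.6, -0.8, -0.6]
width: 0.0001
```

```bash
python3 -c "
from t import *
st=telemetry.get_state()
go([15,-150,94],tool(30,0))
im,d=cams.get_image('side')
cv2.imwrite('pics/s9.png',cv2.resize(im[80:260,130:330,::-1],(800,720))[:600])
im,d=cams.get_image('top')
cv2.imwrite('pics/t9.png',cv2.resize(im[120:270,100:330,::-1],(800,522)))
"
```

```text
t 8.8 rack pos now [  15.7 -148.4   93.8] F [ 0.73 -0.69 -0.62] w 0.0001
row [ 0.7 -1.3 -0.9] [-0.15  0.24  0.61] world target [ 0.501 -0.046  0.094]
```

View pics/s9.png

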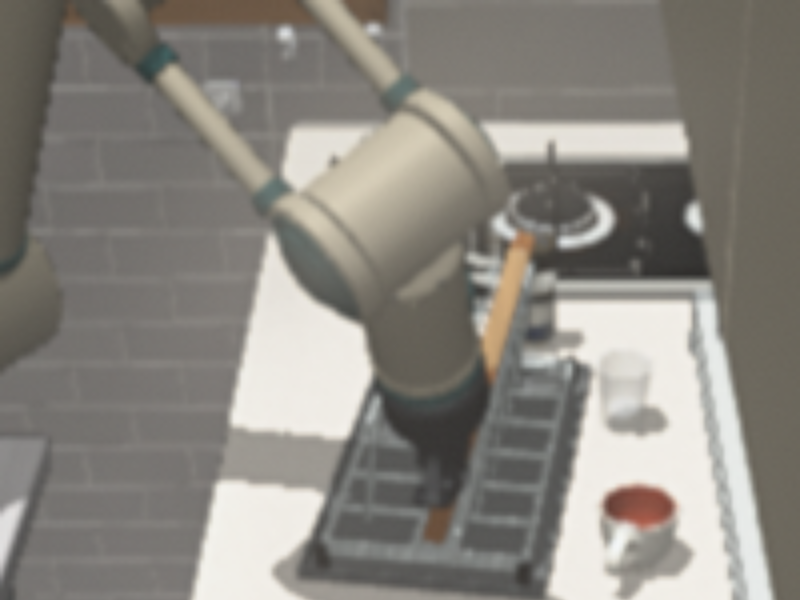

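View pics/t9.png

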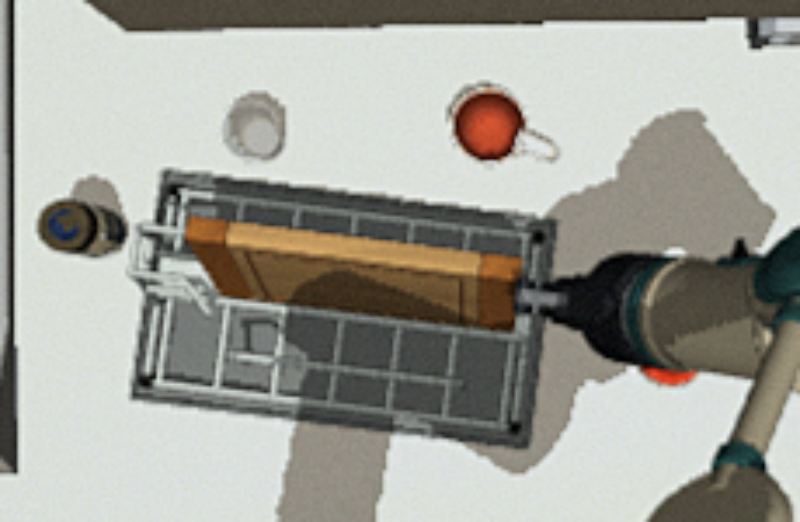

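servo_tool:
  steps:
    - [0,4,2,0,0,0]
    - [0,8,5,0,0,0]
    - [0,12,7,0,0,0]
    - [0,16,9,0,0,0]
    - [0,20,11,0,0,0]
    - [0,24,14,0,0,0]
    - [0,24,14,0,0,0]

```text
clock: 9.6
position: [0.5058, -0.0174, 0.0936]
ee_rot: [0.022, 0.067, 0.964, 0.257]
contact_force: [-0.6, -0.8, 0.8]
width: -0.0001
```

```bash
python3 -c "
from t import *
st=telemetry.get_state()
go([15,-110,94],tool(30,0))
im,d=cams.get_image('top')
cv2.imwrite('pics/t10.png',cv2.resize(im[120:270,100:330,::-1],(800,522)))
"
```

```text
t 9.6 rack pos now [  15.4 -120.6   93.6] F [-0.44 -0.84  0.85] w -0.0001
row [0.3 9.4 4.9] [-0.14  0.22  0.62] world target [ 0.507 -0.007  0.094]
```

View pics/t10.png

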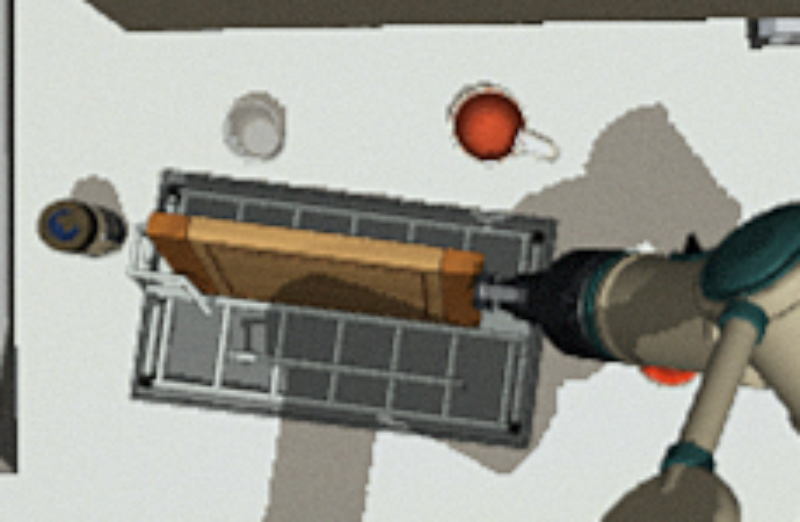

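servo_tool:
  steps:
    - [0,3,2,0,0,0]
    - [0,6,3,0,0,0]
    - [0,9,5,0,0,0]
    - [0,11,6,0,0,0]
    - [0,13,7,0,0,0]
    - [0,13,7,0,0,0]

```text
clock: 10.25
position: [0.5082, -0.0032, 0.094]
ee_rot: [0.023, 0.067, 0.964, 0.257]
contact_force: [-0.9, -1.3, 0.4]
width: -0.0002
```

```bash
cat > m.py <<'E'
from t import *
def meas(tag):
    im,d=cams.get_image('top')
    cv2.imwrite(f'pics/t{tag}.png',cv2.resize(im[120:270,100:330,::-1],(800,522)))
    P=world('top',d);Q=(P-O)@RR*1000
    r=spotter.outline_of('board','top');reg=r[0]['region'] if r else np.zeros(d.shape,bool)
    k=reg&(d>0)&(abs(Q[...,0]-37)<25)&(Q[...,2]>160)&(Q[...,2]<190)
    print('top strip n',k.sum(),'y',np.percentile(Q[k][:,1],[1,99]).round(1),'x',np.percentile(Q[k][:,0],[5,50,95]).round(1),'z',np.median(Q[k][:,2]).round(1),'slope',np.polyfit(Q[k][:,1],Q[k][:,0],1)[0].round(3))
E
python3 -c "
from m import *
st=telemetry.get_state()
go([15,-106,94],tool(30,0)); meas(11)
"
```

```text
t 10.25 rack pos now [  15.6 -106.3   94. ] F [-0.73 -1.44  0.4 ] w -0.0002
row [0.6 0.2 0.1] [-0.16  0.26  0.6 ] world target [ 0.508 -0.003  0.094]
top strip n 796 y [-94.6 138.1] x [24.4 33.3 42.5] z 171.1 slope 0.002
```

View pics/t11.png

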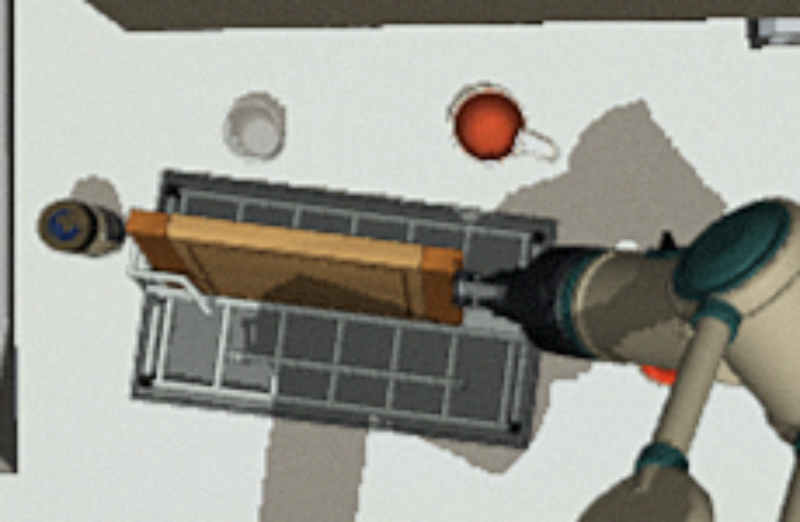

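servo_tool:
  steps:
    - [0,1,0.5,0,0,0]
    - [0,2,1,0,0,0]
    - [0,2.5,1.5,0,0,0]
    - [0,3.5,2,0,0,0]
    - [0,3.5,2,0,0,0]

```text
clock: 10.85
position: [0.5088, 0.0003, 0.0938]
ee_rot: [0.023, 0.067, 0.964, 0.256]
contact_force: [-1.0, -2.8, 0.8]
width: -0.0001
```

```bash
python3 -c "
from m import *
go([15,-106,94],tool(30,0)); meas(12)
"
```

```text
t 10.85 rack pos now [  15.7 -102.7   93.8] F [-0.61 -2.89  0.84] w -0.0001
row [ 0.7 -2.8 -1.8] [-0.19  0.28  0.58] world target [ 0.508 -0.003  0.094]
top strip n 797 y [-91.7 140.5] x [24.3 33.4 42.6] z 171.1 slope 0.002
```

servo_tool:
  steps:
    - [0,1,0.5,0,0,0]
    - [0,2,1,0,0,0]
    - [0,2.5,1.5,0,0,0]
    - [0,2.5,1.5,0,0,0]

```text
clock: 11.35
position: [0.5093, 0.0027, 0.0938]
ee_rot: [0.023, 0.067, 0.964, 0.256]
contact_force: [-1.9, -5.7, 1.4]
width: 0.0004
```

```bash
python3 -c "
from m import *
go([15,-106,94],tool(30,0)); meas(13)
"
```

```text
t 11.35 rack pos now [  15.8 -100.3   93.8] F [-1.07 -5.94  1.44] w 0.0004
row [ 0.8 -4.8 -3. ] [-0.25  0.29  0.61] world target [ 0.508 -0.003  0.094]
top strip n 771 y [-89.6 141.6] x [24.1 33.  42. ] z 171.4 slope 0.005
```

servo_tool:
  steps:
    - [0,1,0.5,0,0,0]
    - [0,1.7,1,0,0,0]
    - [0,1.7,1,0,0,0]

```text
clock: 11.75
position: [0.5095, 0.0027, 0.0937]
ee_rot: [0.023, 0.067, 0.965, 0.254]
contact_force: [-5.2, -12.7, 4.9]
width: 0.0006
```

```bash
python3 -c "
from m import *
go([15,-106,94],tool(30,0)); meas(14)
"
```

```text
t 11.75 rack pos now [  16.  -100.2   93.7] F [ -3.31 -13.34   4.93] w 0.0006
row [ 1.  -4.9 -3.1] [-0.45  0.33  0.68] world target [ 0.508 -0.003  0.094]
top strip n 781 y [-87.8 142.6] x [24.3 33.2 42.3] z 171.1 slope 0.002
```

View pics/t14.png

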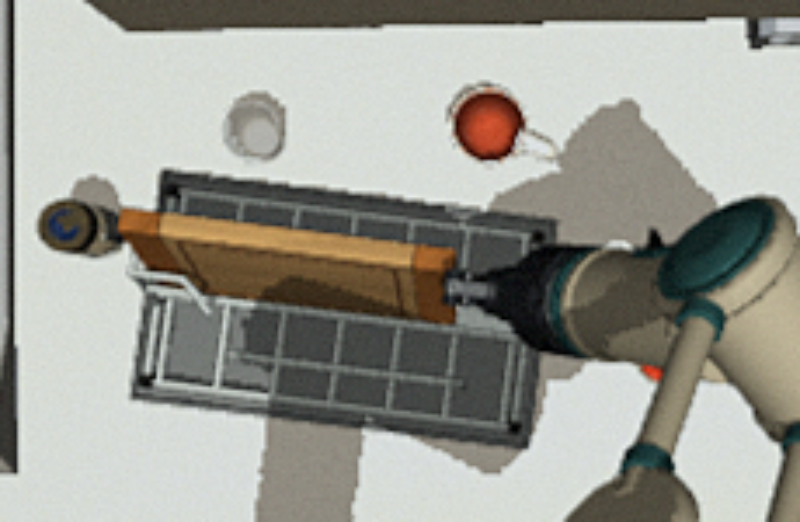

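servo_tool:
  steps:
    - [0,-4,-2,0,0,0]
    - [0,-12,-7,0,0,0]
    - [0,-26,-18,0,0,0]
    - [0,-40,-60,0,0,0]
    - [0,-40,-100,0,0,0]
    - [0,-40,-120,0,0,0]
    - [0,-40,-120,0,0,0]
    - [0,-40,-120,0,0,0]

```text
clock: 12.65
position: [0.495, -0.088, 0.1776]
ee_rot: [0.022, 0.067, 0.964, 0.257]
contact_force: [-0.2, 0.7, 0.0]
width: -0.0002
```

```bash
python3 -c "
from m import *
go([15,-106,94],tool(30,0)); meas(15)
im,d=cams.get_image('side')
cv2.imwrite('pics/s15.png',cv2.resize(im[80:260,130:330,::-1],(800,720))[:600])
P=world('side',d);Q=(P-O)@RR*1000
m=(Q[...,2]>40)&(Q[...,2]<185)&(abs(Q[...,0])<70)&(Q[...,1]<-80)&(Q[...,1]>-110)
for z in range(45,180,15):
    k=m&(abs(Q[...,2]-z)<7.5); print(z,k.sum(),np.median(Q[k],axis=0).round(1) if k.sum() else '')
"
```

```text
t 12.65 rack pos now [  15.  -192.   177.6] F [-0.3   0.62  0.03] w -0.0002
row [  0.2  33.  115.3] [-0.16  0.25  0.56] world target [ 0.508 -0.003  0.094]
top strip n 809 y [-90.7 143.5] x [24.2 33.3 42.7] z 171.2 slope 0.003
45 42 [  2.1 -92.8  43.9]
60 40 [  4.4 -91.3  59.5]
75 35 [  7.6 -93.   75.3]
90 44 [ 12.8 -92.5  90.1]
105 42 [ 14.1 -91.4 103.5]
120 36 [ 22.1 -91.4 120.1]
135 20 [ 23.9 -91.5 136.4]
150 29 [ 29.7 -92.5 148.9]
165 28 [ 32.8 -91.1 165.5]
```

View pics/s15.png

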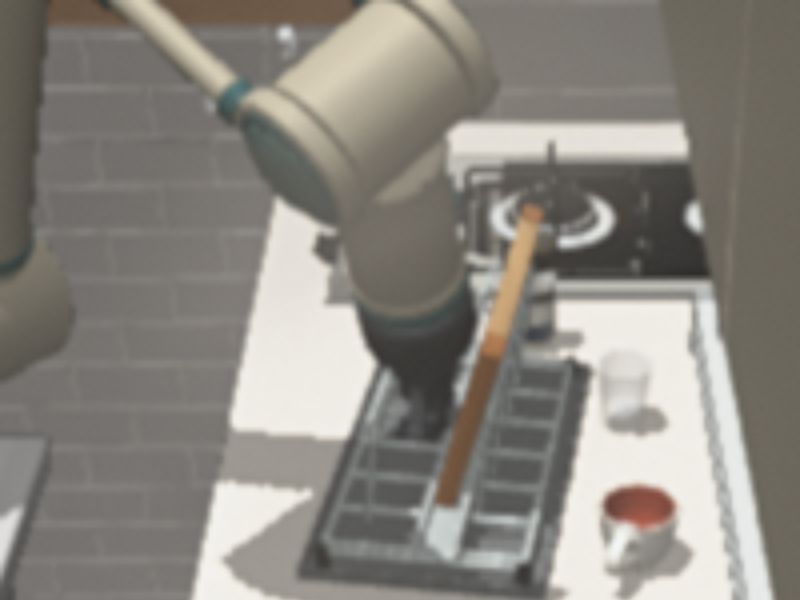

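View pics/t15.png

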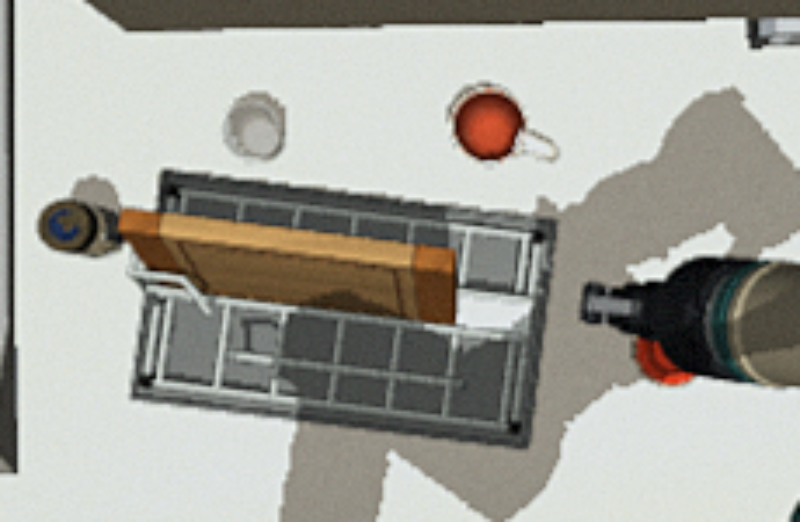

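servo_tool:
  steps:
    - [0,0,-30,0,0,0]
    - [0,0,-60,0,0,0]
    - [0,0,-60,0,0,0]
    - [0,0,-60,0,0,0]
    - [0,0,-60,0,0,0]

```text
clock: 13.3
position: [0.4899, -0.1165, 0.2287]
ee_rot: [0.021, 0.067, 0.964, 0.257]
contact_force: [-0.4, 0.4, -0.2]
width: -0.0001
```

```bash
python3 -c "
from m import *
go([15,-106,94],tool(30,0)); meas(16)
a=cv2.imread('pics/top0.png').astype(int);im,d=cams.get_image('top');b=im[:,:,::-1].astype(int)
for n,(x,y) in dict(mug=(375,243),glass=(270,243),jar=(192,288),timer=(457,343),bottle=(595,260),spoon=(583,355)).items():
    x,y=int(x*.64),int(y*.64);w=22
    t=a[y-10:y+11,x-10:x+11].astype(np.uint8);s=b[y-w:y+w+1,x-w:x+w+1].astype(np.uint8)
    r=cv2.matchTemplate(s,t,cv2.TM_CCOEFF_NORMED);_,v,_,l=cv2.minMaxLoc(r);print(n,round(v,2),'shift px',l[0]-12,l[1]-12)
sign_off()
"
```

```text
t 13.3 rack pos now [  14.2 -221.   228.7] F [-0.5   0.29 -0.23] w -0.0001
row [ -0.8  32.5 174.1] [-0.1   0.11  0.55] world target [ 0.508 -0.003  0.094]
top strip n 799 y [-90.6 142.9] x [24.4 33.4 42.6] z 171.2 slope 0.003
mug 1.0 shift px 0 0
glass 0.99 shift px 0 0
jar 1.0 shift px 0 0
timer 0.5 shift px 0 0
bottle 0.99 shift px 0 0
spoon 0.24 shift px -1 12
the job is handed in; nothing more can be done
```

The board now leans on the rear hoop, fully home in the left-hand pocket, and I handed the job in at about 13.4 s of the 48 s. sign_off reports no verdict, so the result rests on my own checks below.

With the fingers shut, I pushed the board's front face until it leaned back on the hoop, at under about 2 N. I then pushed its right-hand end about 75 mm to the left. The force rose to about 14 N with no further travel, so the board had reached the end wire. I took the hand back and up before handing in.

**Last checks on the board (rack frame):**
- The right end is at y ≈ -92 mm, against -93 mm for fully home. The centre is at about y = 27 mm.
- The upper edge is at x ≈ 33 mm and z ≈ 171 mm, with the length parallel to the groove within about 0.003 rad.
- At the hand-in the hand was clear of everything, with the force reading about 0.6 N, within its noise.

**Last checks on the other things:**
- The mug, glass, spice jar and bottle show no shift in the top camera's picture.
- The timer also shows no shift, but the match was weak (0.5), because the arm partly covered it.
- The teaspoon could not be confirmed: its match failed (0.24, with a meaningless shift), probably because the arm or its shadow was over it. I did not look again. The hand's planned path never went near the spoon.

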